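# Bolt a perfume bottle onto the engraving stand

### The job

Lay the flat black perfume bottle on the narrow sloped bed of the engraving stand, its base against the red stop and its cap uphill, ready for engraving. Then slide the orange-handled bolt across over the bottle's neck, fully home into its keeper, so that the bottle is locked in. Set the bottle down without dropping it, and leave the other things on the counter where they are.

Things in the scene. Friction and masses are not known exactly. Their poses are not given: they have to be found in the camera images.
- bottle: Flat black perfume bottle lying on its back, grey panel on top, 0.26 kg. In mm: body 80 (x) x 56 (y) x 30 (z), then a round brass neck 16 dia. x 24 long, then a dark steel cap 32 x 32 x 30; 136 in all. Origin: centre of the body's underside (40 from base end, 96 from cap end); x from base to cap, y across, z out of the upper face. Grasp across the 56 width.
- bed: Black rubber-topped bed of the stand, 40 mm wide, sloped 20 degrees. Origin: on its surface, mid-width, 50 above the counter, where the bottle's origin lies when seated. x up the slope (away from the robot), y across (level), z out of the surface. Red stop: 40 wide, 14 high, face at x = -40; surface ends at x = +87. The bottle's body overhangs 8 each side.
- stand: The fixed engraving stand. Origin: on the counter below the bed's origin; z vertical, y as the bed's y. In mm: white base plate 12 thick, x -85 to 85, y -75 to 140. The bolt's rod runs along y at x = 39, z = 97 (bed x = 53, z = 31), just clear over the neck, between shoulder and cap. Grey track block y 40 to 134, keeper y -44 to -30, both x 29 to 49, up to z = 108.
- bolt (a joint): Travel of the bolt in metres: 0 fully drawn back, 0.068 fully home in the keeper. It slides level towards the stand's -y with about 2 N of friction, no spring, and stays where left. Rod 8 mm dia.; its tip is at stand y = +30 mm fully back, -38 mm home.
- bolt_knob (a point): Grip point on the bolt's upright orange handle, moves with it: handle 16 mm thick along the sliding direction (y), 26 wide (x), 48 tall. The point is on its middle line, 18 below its top, 40 above the rod's axis, 137 above the counter. z vertical, the bolt goes home towards -y. At stand y = +115 fully back, +47 home.
- gold_flask: Bystander: upright round gold flask, 60 dia., 114 tall. Origin: centre of its underside.
- swab_box: Bystander: open clear box of white swabs, 80 x 80 x 75 (swabs to 86). Origin: centre of its underside.
- amber_jar: Bystander: round amber glass jar with black lid, 56 dia., 70 tall. Origin: centre of its underside.

How it is judged (in metres and radians):
On the way, in this order (a step that is already met when the one before it is completed fails the run):
1. bolt still drawn back (under 25 mm); bottle released and at rest, flat on the bed, cap uphill, base within 8 mm of the stop, within 10 mm of the middle and 8 degrees of straight (x of bottle in the frame of bed between -0.004 and 0.008 m and y of bottle in the frame of bed between -0.01 and 0.01 m and z of bottle in the frame of bed between -0.004 and 0.004 m and angle between the x axis of bottle and the x axis of bed, either way round below 0.14 rad and angle between the z axis of bottle and the z axis of bed, either way round below 0.09 rad and value of joint bolt below 0.025 m and contact force between the fingers and bottle below 0.2 N and linear speed of bottle below 0.02 m/s), for 0.2 s.
2. the bolt is slid over the neck, home to within 4 mm of its end (value of joint bolt above 0.064 m), for 0.2 s.
At the end, for the whole second after the job is handed in: Bottle at rest, flat on the sloped bed (4 mm, 5 degrees), cap uphill, base within 8 mm of the red stop, within 10 mm of the middle line and 8 degrees of straight; bolt across its neck, within 4 mm of fully home in the keeper (x of bottle in the frame of bed between -0.004 and 0.008 m and y of bottle in the frame of bed between -0.01 and 0.01 m and z of bottle in the frame of bed between -0.004 and 0.004 m and angle between the x axis of bottle and the x axis of bed, either way round below 0.14 rad and angle between the z axis of bottle and the z axis of bed, either way round below 0.09 rad and value of joint bolt above 0.064 m and linear speed of bottle below 0.02 m/s); the robot touches nothing.
It fails at once if the bottle is dropped or thrown: it moves faster than 0.5 m/s while the fingers do not hold it (a fall of about 13 mm) (contact force between the fingers and bottle below 0.1 N and linear speed of bottle above 0.5 m/s).
It fails at once if the gold flask is moved more than 30 mm (distance of gold_flask from where it was at the start of the episode above 0.03 m).
It fails at once if the clear swab box is moved more than 30 mm (distance of swab_box from where it was at the start of the episode above 0.03 m).
It fails at once if the amber jar is moved more than 30 mm (distance of amber_jar from where it was at the start of the episode above 0.03 m).
It also fails if it takes over 54 s, if anything falls off the work surface, if the arm or the gripper's body presses on something with over 40 N, if the wrist force passes 120 N, or if a joint passes its speed limit or range.

### The arm

A 6-joint arm with a two-finger parallel gripper is mounted at the origin on the work surface. World frame = base frame: x ahead of the robot, y to its left, z up, the work surface at z = 0. Lengths are in m, angles in degrees, forces in N, time in s.
With the tool pointing down it reaches from about 0.3 to 0.75 m from the base axis. Payload 8.5 kg.
Tool frame: the origin (TCP) lies on the centre line of the jaws, within the pads' length; the fingertips stand 19 mm ahead of it and the grasp point (between the pads) is the TCP; z points along the fingers, x is the direction in which the jaws open and shut, and the axes are right-handed (so a half turn about z gives the same grasp; the last joint's range is limited). The gripper opens to 85 mm and grips with 20 to 120 N. Pads are 22 mm wide; open, the fingers measure 114 mm over their backs; the gripper's body (76 mm by 85 mm) begins 54 mm behind the grasp point. The pads swing forward as they close: fully open they stand 13 mm farther back than shut.
Start: joints at [51.835, 21.807, 74.336, -0, 83.858, -12.336], TCP at [0.24, 0.495, 0.25] pointing down, gripper open.
Joint ranges: [-178.18, 178.18], [-50.72, 133.34], [12.68, 142.11], [-81.47, 261.47], [9.98, 163.14], [-165.26, 165.26]. Speed limits (degrees/s): [136.94, 136.94, 180, 180, 180, 180].

### API

Orientations are given as a 3x3 rotation matrix whose columns are the frame's x, y, z axes.
In Python, from rig import env, cams, order gives the robot as it stands.
- The arm moves only by the tool step_arm, never from a script. Its argument "steps" is a list of rows, each an object with "xyz": the shift along the tool's x, y, z normalised to -1 to 1, where 1 is 0.04 m, a list of three; "turn": the turn, a rotation vector about the tool's x, y, z normalised to -1 to 1, where 1 is 0.08 rad, a list of three; "gripper": the gripper command: -1 is shut, 1 is fully open, values between are in proportion. A call has 1 to 20 rows; each row shifts and turns the commanded pose from where the row before left it, along the tool's axes as they then stand; what a row does not reach is not made up. A row lasts 1/12 s, in which the tool goes at most 41.7 mm and 7.16 degrees, less where a joint would pass 70% of its speed; a pose out of reach is approached as far as the arm can. A call with a number of a shift or a turn outside -1 to 1 is refused whole. A call with a gripper value outside its range is refused whole. The fingers move at their own pace and stop on an object; "squeeze" is the grip in N (left out, the last holds). Time passes only in rows, so rows that do not move let the fingers close. It gives the time, the measured TCP pose, the force and the opening at its end, in the units of the state.
- env.observe(): the state, without advancing time (a new reading comes with each control period).
- cams.get_image(name): name is "scene" or "side" or "wrist"; returns (picture, depth): 480x640x3 uint8, red, green, blue; 480x640 float32, m along the optical axis (not along the pixel's ray), 0 where there is no reading.
- cams.camera_info(name): a dict with "fx", "fy", "cx", "cy" (pixels), "k1" (the pictures are not rectified: a ray, as slopes to the right and down, at radius r is drawn at 1 + k1 r^2 times it, then the intrinsics apply), "extrinsics" (4x4, takes a point from camera to world coordinates). Camera axes: x right, y down, z forward; pixel columns grow to the right and rows downward; lengths in m; the calibration is good to about 2 mm. A picture is of the moment at which its call begins: read the wrist's pose just before it. camera_info takes no time and is no camera call; for the wrist camera it gives the pose at the moment of the call.
- order.close_job(): hands the job in, once; it reports no verdict.
The state is a dict: "time_s": time; "q": joint angles; "qvel": joint speeds; "joint_efforts": joint torques, N m; "position": TCP position; "tool_rot": TCP orientation; "ft_force": force on the tool from outside, world axes, zero at the start; "wrist_torque": the same for the moment, N m; "grip_width": finger opening in m.
Only numpy, scipy, OpenCV 4.12 (cv2) and the standard library are available. Lean on these libraries where they do the work, as an engineer would, in place of code of your own. Each camera call takes 0.05 s, during which the arm holds its last target. There are 200 camera calls.

## Working session

There is one attempt and no reset: what is moved stays moved. The work goes in short steps, Python scripts to look and compute and a tool call to move; the robot and the scene stay as the last step left them, time stands still between calls to the robot, and variables do not carry over. Pictures are saved under pics/ and viewed, about 8 in all and at most 12, crops included, and the job is handed in when it is done.

Besides the shell and the picture viewer there is one more tool, called after "Call:" by a JSON object that holds its "name" and its "arguments", one argument or row to a line. step_arm: Moves the arm, as the interface text tells. Scaled input: -1 to 1 covers 0.04 m each way for a shift and 0.08 rad each way for a turn. Its arguments: {"type":"object","properties":{"steps":{"type":"array"},"squeeze":{"type":"number"}},"required":["steps"]}

```bash
ls; mkdir -p pics; cat > h.py <<'E'
import numpy as np, cv2
from rig import env, cams, order
def grab(n,f=None):
    inf=cams.camera_info(n); im,d=cams.get_image(n)
    if f: cv2.imwrite('pics/'+f,im[:,:,::-1])
    return im,d,inf
def cloud(d,inf):
    K=np.array([[inf['fx'],0,inf['cx']],[0,inf['fy'],inf['cy']],[0,0,1.]])
    v,u=np.mgrid[0:480,0:640]
    p=cv2.undistortPoints(np.stack([u,v],-1).reshape(-1,1,2).astype(np.float64),K,np.array([inf['k1'],0,0,0.])).reshape(480,640,2)
    P=np.dstack([p[...,0]*d,p[...,1]*d,d]); E=np.array(inf['extrinsics'])
    W=P@E[:3,:3].T+E[:3,3]; W[d<=0]=np.nan
    return W
E
python3 - <<'E'
from h import *
for n in ['scene','side','wrist']:
    im,d,inf=grab(n,n+'1.png'); W=cloud(d,inf); np.savez('/tmp/'+n+'1.npz',im=im,W=W,d=d)
    print(n,np.round(np.array(inf['extrinsics']),3).tolist(),inf['fx'],inf['k1'])
s=env.observe();print(s['time_s'],s['tool_rot'],s['ft_force'],s['grip_width'])
E
```

```text
pics
scene [[-0.81, 0.374, -0.451, 1.11], [0.586, 0.515, -0.626, 0.619], [-0.002, -0.771, -0.637, 0.761], [0.0, 0.0, 0.0, 1.0]] 610.4771349897991 0.06668577331295265
side [[-0.998, -0.039, 0.051, 0.596], [-0.063, 0.751, -0.657, 0.409], [-0.012, -0.659, -0.752, 0.623], [0.0, 0.0, 0.0, 1.0]] 445.5228861838582 -0.05475075114632323
wrist [[0.435, 0.858, 0.275, 0.169], [0.901, -0.414, -0.132, 0.528], [0.0, 0.305, -0.952, 0.374], [0.0, 0.0, 0.0, 1.0]] 366.11353513178534 -0.0042094320875946676
0.15 [[ 4.35673596e-01  9.00104459e-01 -6.93303296e-04]
 [ 9.00104061e-01 -4.35674081e-01 -8.79725241e-04]
 [-1.09389889e-03 -2.40772053e-04 -9.99999373e-01]] [ 0.17456468 -0.62771669  0.66365729] 0.08529794437853015
```

View pics/scene1.png

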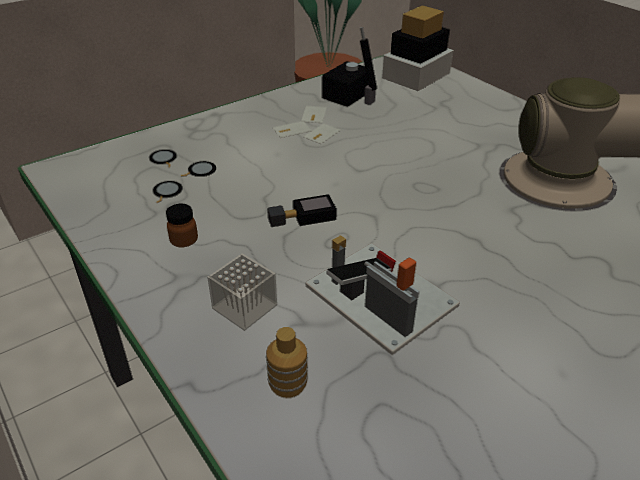

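View pics/side1.png

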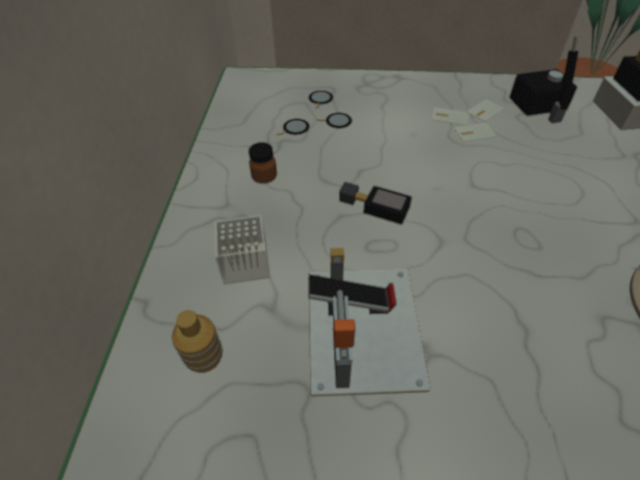

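The views show the bottle at side (387,204) with its cap at (348,193). The stand plate spans side cols 310–425, rows 268–395, with the red stop at (392,296) and the orange knob at (344,333). The bystanders are left of the stand.

```bash
python3 - <<'E'
from h import *
for n,roiB,roiS in [('side',(330,175,420,230),(300,240,435,400)),('scene',(262,185,345,235),(300,230,465,355))]:
    z=np.load(f'/tmp/{n}1.npz'); im,W=z['im'],z['W']
    m=np.zeros((480,640),bool); x0,y0,x1,y1=roiB; m[y0:y1,x0:x1]=1
    b=m&(W[...,2]>0.010)&(W[...,2]<0.06)
    P=W[b]; 
    top=P[P[:,2]>0.024]
    r=cv2.minAreaRect((top[:,:2]*1000).astype(np.float32)); print(n,'bottle top rect',r,len(top),np.percentile(top[:,2],[5,50,95]))
    # panel (grey) and body
    hsv=cv2.cvtColor(im,cv2.COLOR_RGB2HSV).astype(int)
    m=np.zeros((480,640),bool); x0,y0,x1,y1=roiS; m[y0:y1,x0:x1]=1
    H,S,V=hsv[...,0],hsv[...,1],hsv[...,2]
    for nm,c in [('red',((H<6)|(H>172))&(S>150)),('orange',(H>=6)&(H<14)&(S>170))]:
        Q=W[m&c&np.isfinite(W[...,2])]
        print(nm,len(Q),np.round(np.median(Q,0),4),np.round(np.percentile(Q,3,axis=0),3),np.round(np.percentile(Q,97,axis=0),3))
        t=Q[Q[:,2]>np.percentile(Q[:,2],97)-.005]
        print('  top rect',cv2.minAreaRect((t[:,:2]*1000).astype(np.float32)),t[:,2].mean())
    pl=m&(np.abs(W[...,2]-0.012)<0.0035)
    Q=W[pl]; print('plate',cv2.minAreaRect((Q[:,:2]*1000).astype(np.float32)),len(Q))
    Q=W[m&(W[...,2]>0.098)&(W[...,2]<0.114)&(S<90)]; print('blocks top',cv2.minAreaRect((Q[:,:2]*1000).astype(np.float32)),len(Q))
E
```

```text
side bottle top rect ((541.3163452148438, -212.60247802734375), (58.11016845703125, 135.90478515625), 70.47483825683594) 1130 [0.02595285 0.0293132  0.03107703]
red 120 [0.5204 0.0246 0.0464] [0.516 0.007 0.039] [0.524 0.04  0.05 ]
  top rect ((519.6867065429688, 21.620210647583008), (5.309023380279541, 36.1125602722168), 4.221765041351318) 0.04817158030523433
orange 464 [0.5917 0.1466 0.1474] [0.581 0.136 0.116] [0.602 0.148 0.156]
  top rect ((592.1528930664062, 141.3015594482422), (22.612459182739258, 15.334488868713379), 2.5818092823028564) 0.1545587796716776
plate ((559.6874389648438, 56.227848052978516), (170.35552978515625, 216.26669311523438), 5.318741321563721) 9563
blocks top ((599.1845092773438, 71.97058868408203), (24.81926727294922, 180.43600463867188), 6.007058620452881) 489
scene bottle top rect ((542.9697875976562, -214.55885314941406), (62.357425689697266, 135.56402587890625), 69.2352523803711) 892 [0.0256813  0.03012197 0.03289174]
red 163 [0.5225 0.0241 0.0449] [0.516 0.004 0.033] [0.527 0.041 0.05 ]
  top rect ((554.0234375, 76.9911117553711), (162.5106201171875, 26.375171661376953), 58.17573928833008) 0.049476860037755706
orange 446 [0.5988 0.1457 0.1399] [0.582 0.136 0.113] [0.606 0.149 0.157]
  top rect ((594.022705078125, 140.29075622558594), (25.373619079589844, 15.265772819519043), 5.004107475280762) 0.15509591593432118
plate ((561.0708618164062, 56.75465393066406), (173.96315002441406, 217.8873291015625), 5.678262233734131) 4158
blocks top ((599.2254028320312, 73.20359802246094), (24.486743927001953, 179.10801696777344), 4.906582832336426) 554
```

```bash
cat >> h.py <<'E'
from scipy.spatial.transform import Rotation as Ro
def plan(T,Rt=None,s=None):
    """total shift (tool axes now, units of 0.04) and total turn (units of 0.08 rad)"""
    s=s or env.observe(); R=np.array(s['tool_rot']); p=np.array(s['position'])
    print('t',round(s['time_s'],2),'pos',np.round(p,4),'w',round(s['grip_width'],4))
    d=R.T@(np.array(T)-p)/0.04; print('shift units',np.round(d,3),'min rows',np.ceil(np.linalg.norm(d)))
    if Rt is not None:
        r=Ro.from_matrix(R.T@Rt).as_rotvec()/0.08; print('turn units',np.round(r,3))
    return d
def down(h):
    h=np.radians(h); y=np.array([np.cos(h),np.sin(h),0]); z=np.array([0,0,-1.]); return np.stack([np.cross(y,z),y,z],1)
E
python3 - <<'E'
from h import *
plan([.523,-.207,.16],down(-20))
E
```

```text
t 0.15 pos [0.2395 0.4949 0.2499] w 0.0853
shift units [-12.704  14.025   2.257] min rows 20.0
turn units [-0.004  0.014 -1.272]
```

Call:
{"name": "step_arm", "arguments": {
  "steps": [
    {"xyz":[-0.635,0.7,0],"turn":[0,0,0],"gripper":1},
    {"xyz":[-0.635,0.7,0],"turn":[0,0,0],"gripper":1},
    {"xyz":[-0.635,0.7,0],"turn":[0,0,0],"gripper":1},
    {"xyz":[-0.635,0.7,0],"turn":[0,0,0],"gripper":1},
    {"xyz":[-0.635,0.7,0],"turn":[0,0,0],"gripper":1},
    {"xyz":[-0.635,0.7,0],"turn":[0,0,0],"gripper":1},
    {"xyz":[-0.635,0.7,0],"turn":[0,0,0],"gripper":1},
    {"xyz":[-0.635,0.7,0],"turn":[0,0,0],"gripper":1},
    {"xyz":[-0.635,0.7,0],"turn":[0,0,0],"gripper":1},
    {"xyz":[-0.635,0.7,0],"turn":[0,0,0],"gripper":1},
    {"xyz":[-0.635,0.7,0],"turn":[0,0,0],"gripper":1},
    {"xyz":[-0.635,0.7,0],"turn":[0,0,0],"gripper":1},
    {"xyz":[-0.635,0.7,0],"turn":[0,0,0],"gripper":1},
    {"xyz":[-0.635,0.7,0],"turn":[0,0,0],"gripper":1},
    {"xyz":[-0.635,0.7,0],"turn":[0,0,0],"gripper":1},
    {"xyz":[-0.635,0.7,0],"turn":[0,0,0],"gripper":1},
    {"xyz":[-0.635,0.7,0],"turn":[0,0,0],"gripper":1},
    {"xyz":[-0.635,0.7,0],"turn":[0,0,0],"gripper":1},
    {"xyz":[-0.635,0.7,0],"turn":[0,0,0],"gripper":1},
    {"xyz":[-0.635,0.7,0],"turn":[0,0,0],"gripper":1}
  ]
}}

```text
time_s: 1.82
position: [0.5226, -0.2081, 0.25]
tool_rot: [[0.436, 0.9, -0.0], [0.9, -0.436, 0.0], [0.0, -0.001, -1.0]]
ft_force: [0.5, 0.8, 0.4]
grip_width: 0.0854
```

Call:
{"name": "step_arm", "arguments": {
  "steps": [
    {"xyz":[0,0,0.45],"turn":[0,0,-0.636],"gripper":1},
    {"xyz":[0,0,0.45],"turn":[0,0,-0.636],"gripper":1},
    {"xyz":[0,0,0.45],"turn":[0,0,0],"gripper":1},
    {"xyz":[0,0,0.45],"turn":[0,0,0],"gripper":1},
    {"xyz":[0,0,0.45],"turn":[0,0,0],"gripper":1},
    {"xyz":[0,0,0],"turn":[0,0,0],"gripper":1},
    {"xyz":[0,0,0],"turn":[0,0,0],"gripper":1}
  ]
}}

```text
time_s: 2.4
position: [0.5222, -0.2061, 0.16]
tool_rot: [[0.342, 0.94, -0.001], [0.94, -0.342, 0.001], [0.0, -0.002, -1.0]]
ft_force: [0.8, -0.0, 0.4]
grip_width: 0.0855
```

```bash
python3 - <<'E'
from h import *
im,d,inf=grab('wrist','w2.png'); W=cloud(d,inf)
b=(W[...,2]>0.010)&(W[...,2]<0.06)&(np.hypot(W[...,0]-.54,W[...,1]+.213)<.11)
P=W[b]; top=P[P[:,2]>0.025]
r=cv2.minAreaRect((top[:,:2]*1000).astype(np.float32)); print(r,len(top))
# body only: wide part, project on axis
for a in (-18,-19,-20,-21,-22):
    h=np.radians(a);e=np.array([np.cos(h),np.sin(h)]);n=np.array([-e[1],e[0]])
    s=top[:,:2]@e;t=top[:,:2]@n; k=s<s.min()+.075
    print(a,np.percentile(t[k],[1,50,99]).round(4),'span',np.ptp(np.percentile(t[k],[1,99])).round(4),'s',np.percentile(s,[.3,99.7]).round(4), 'cap t',np.percentile(t[s>s.max()-.028],[2,98]).round(4))
plan([.523,-.207,.022],down(-20))
E
```

```text
((540.7182006835938, -213.64271545410156), (56.0457878112793, 135.1404266357422), 69.96398162841797) 9692
-18 [-0.0624 -0.0351 -0.0074] span 0.055 s [0.5128 0.6468] cap t [-0.0535 -0.0226]
-19 [-0.0527 -0.0255  0.0018] span 0.0545 s [0.5135 0.6474] cap t [-0.0425 -0.0115]
-20 [-0.043  -0.0155  0.0114] span 0.0544 s [0.5139 0.6479] cap t [-0.0313 -0.0006]
-21 [-0.0335 -0.0062  0.021 ] span 0.0545 s [0.5141 0.648 ] cap t [-0.0201  0.0103]
-22 [-0.0237  0.0035  0.0307] span 0.0544 s [0.5139 0.648 ] cap t [-0.0092  0.0213]
t 2.45 pos [ 0.5226 -0.2063  0.161 ] w 0.0853
shift units [-0.011  0.013  3.474] min rows 4.0
turn units [0.006 0.002 0.   ]
```

View pics/w2.png

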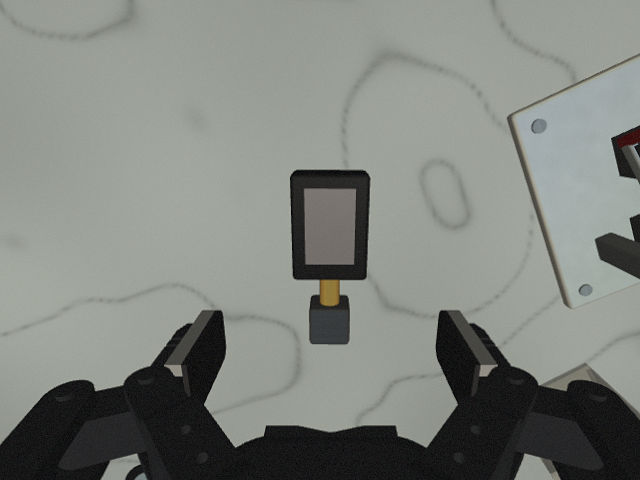

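The wrist view shows the bottle upright in the picture, body at (330,225) and cap at (330,320), centred between the jaws. It agrees with the plan to about 1 mm, so I'll go down and grip.

Call:
{"name": "step_arm", "arguments": {
  "squeeze": 60,
  "steps": [
    {"xyz":[-0.02,0,0.6],"turn":[0,0,0],"gripper":1},
    {"xyz":[0,0,0.6],"turn":[0,0,0],"gripper":1},
    {"xyz":[0,0,0.6],"turn":[0,0,0],"gripper":1},
    {"xyz":[0,0,0.6],"turn":[0,0,0],"gripper":1},
    {"xyz":[0,0,0.6],"turn":[0,0,0],"gripper":1},
    {"xyz":[0,0,0.45],"turn":[0,0,0],"gripper":1},
    {"xyz":[0,0,0],"turn":[0,0,0],"gripper":1},
    {"xyz":[0,0,0],"turn":[0,0,0],"gripper":0.2},
    {"xyz":[0,0,0],"turn":[0,0,0],"gripper":-1},
    {"xyz":[0,0,0],"turn":[0,0,0],"gripper":-1},
    {"xyz":[0,0,0],"turn":[0,0,0],"gripper":-1},
    {"xyz":[0,0,0],"turn":[0,0,0],"gripper":-1},
    {"xyz":[0,0,0],"turn":[0,0,0],"gripper":-1},
    {"xyz":[0,0,0],"turn":[0,0,0],"gripper":-1}
  ]
}}

```text
time_s: 3.62
position: [0.5231, -0.2075, 0.0245]
tool_rot: [[0.342, 0.94, 0.003], [0.94, -0.342, -0.002], [-0.001, 0.004, -1.0]]
ft_force: [-0.6, 0.4, 7.1]
grip_width: 0.0547
```

Call:
{"name": "step_arm", "arguments": {
  "steps": [
    {"xyz":[0,0,-0.3],"turn":[0,0,0],"gripper":-1},
    {"xyz":[0,0,-0.6],"turn":[0,0,0],"gripper":-1},
    {"xyz":[0,0,-0.8],"turn":[0,0,0],"gripper":-1},
    {"xyz":[0,0,-0.8],"turn":[0,0,0],"gripper":-1},
    {"xyz":[0,0,-0.8],"turn":[0,0,0],"gripper":-1},
    {"xyz":[0,0,-0.8],"turn":[0,0,0],"gripper":-1},
    {"xyz":[0,0,-0.6],"turn":[0,0,0],"gripper":-1},
    {"xyz":[0,0,-0.3],"turn":[0,0,0],"gripper":-1},
    {"xyz":[0,0,0],"turn":[0,0,0],"gripper":-1}
  ]
}}

```text
time_s: 4.37
position: [0.5228, -0.2073, 0.2263]
tool_rot: [[0.342, 0.94, 0.006], [0.94, -0.342, -0.004], [-0.002, 0.007, -1.0]]
ft_force: [0.8, 0.4, -2.1]
grip_width: 0.0551
```

```bash
cat >> h.py <<'E'
a=np.radians(5.3); Rs=np.array([[np.cos(a),-np.sin(a),0],[np.sin(a),np.cos(a),0],[0,0,1]])
b=np.radians(20); Rb=Rs@np.array([[np.cos(b),0,-np.sin(b)],[0,1,0],[np.sin(b),0,np.cos(b)]])
So=np.array([.5633,.0241,0]); Bo=So+[0,0,.05]
Rplace=np.stack([Rb[:,1],Rb[:,0],-Rb[:,2]],1)
def bed(p): return Rb.T@(np.array(p)-Bo)
def unbed(p): return Rb@np.array(p)+Bo
E
python3 - <<'E'
from h import *
im,d,inf=grab('wrist','w3.png')
W=cloud(d,inf); s=env.observe(); R=np.array(s['tool_rot']); p=np.array(s['position'])
T=(W-p)@R  # tool coords
k=(np.abs(T[...,2])<.035)&(np.abs(T[...,0])<.045)&(T[...,1]>-.08)&(T[...,1]<.12)&np.isfinite(T[...,2])
gray=im.max(-1)
pan=k&(np.abs(T[...,0])<.022)
Q=T[pan]; print('y range',np.percentile(Q[:,1],[.5,99.5]).round(4))
f=Q[(Q[:,1]>-.04)&(Q[:,1]<0)]
A=np.c_[f[:,0],f[:,1],np.ones(len(f))]; print('top plane in tool (slope x,y, z0)',np.linalg.lstsq(A,f[:,2],rcond=None)[0].round(4))
t=unbed([.0115,.003,.0245+.05]); print('hover',t); plan(t,Rplace)
E
```

```text
y range [-0.0481  0.0566]
top plane in tool (slope x,y, z0) [-0.0001 -0.0041 -0.0086]
hover [0.54841159 0.02573172 0.12394033]
t 4.42 pos [ 0.5222 -0.207   0.224 ] w 0.0547
shift units [ 5.693 -1.382  2.492] min rows 7.0
turn units [-4.252  0.982 -5.457]
```

View pics/w3.png

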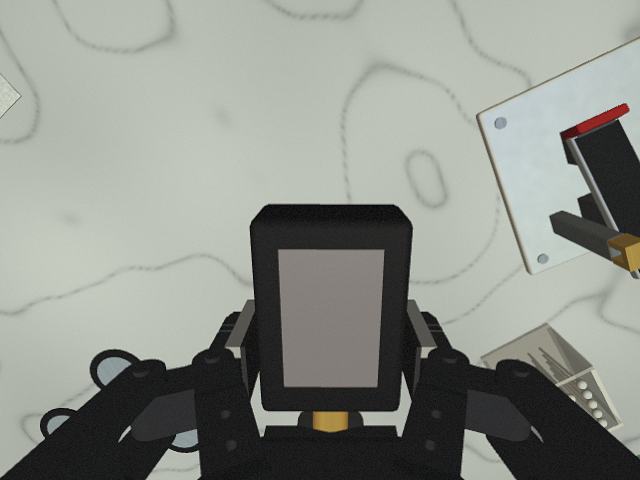

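The wrist view shows the bottle square in the jaws, base edge at row 207 and panel at (330,318). Next I turn to the bed's orientation at height.

Call:
{"name": "step_arm", "arguments": {
  "steps": [
    {"xyz":[0,0,0],"turn":[-0.607,0.14,-0.78],"gripper":-1},
    {"xyz":[0,0,0],"turn":[-0.607,0.14,-0.78],"gripper":-1},
    {"xyz":[0,0,0],"turn":[-0.607,0.14,-0.78],"gripper":-1},
    {"xyz":[0,0,0],"turn":[-0.607,0.14,-0.78],"gripper":-1},
    {"xyz":[0,0,0],"turn":[-0.607,0.14,-0.78],"gripper":-1},
    {"xyz":[0,0,0],"turn":[-0.607,0.14,-0.78],"gripper":-1},
    {"xyz":[0,0,0],"turn":[-0.607,0.14,-0.78],"gripper":-1},
    {"xyz":[0,0,0],"turn":[0,0,0],"gripper":-1},
    {"xyz":[0,0,0],"turn":[0,0,0],"gripper":-1}
  ]
}}

```text
time_s: 5.17
position: [0.5213, -0.2069, 0.2214]
tool_rot: [[-0.09, 0.938, 0.335], [0.996, 0.083, 0.034], [0.004, 0.336, -0.942]]
ft_force: [0.3, -0.3, -2.1]
grip_width: 0.0547
```

```bash
python3 - <<'E'
from h import *
plan(unbed([.0105,.003,.1225]),Rplace)
E
```

```text
t 5.17 pos [ 0.5213 -0.2069  0.2214] w 0.0547
shift units [5.726 0.268 1.517] min rows 6.0
turn units [-0.074 -0.034 -0.047]
```

Call:
{"name": "step_arm", "arguments": {
  "steps": [
    {"xyz":[0.4,0.02,0],"turn":[-0.01,0,0],"gripper":-1},
    {"xyz":[0.7,0.03,0],"turn":[-0.01,0,0],"gripper":-1},
    {"xyz":[0.7,0.03,0],"turn":[-0.01,0,0],"gripper":-1},
    {"xyz":[0.7,0.03,0],"turn":[-0.01,0,0],"gripper":-1},
    {"xyz":[0.7,0.03,0],"turn":[-0.01,0,0],"gripper":-1},
    {"xyz":[0.7,0.03,0],"turn":[-0.01,0,-0.02],"gripper":-1},
    {"xyz":[0.7,0.03,0],"turn":[-0.01,0,-0.02],"gripper":-1},
    {"xyz":[0.7,0.03,0],"turn":[0,0,0],"gripper":-1},
    {"xyz":[0.43,0.03,0],"turn":[0,0,0],"gripper":-1},
    {"xyz":[0,0,0.5],"turn":[0,0,0],"gripper":-1},
    {"xyz":[0,0,0.5],"turn":[0,0,0],"gripper":-1},
    {"xyz":[0,0,0.5],"turn":[0,0,0],"gripper":-1},
    {"xyz":[0,0,0.5],"turn":[0,0,0],"gripper":-1},
    {"xyz":[0,0,0.5],"turn":[0,0,0],"gripper":-1},
    {"xyz":[0,0,0],"turn":[0,0,0],"gripper":-1},
    {"xyz":[0,0,0],"turn":[0,0,0],"gripper":-1}
  ]
}}

```text
time_s: 6.5
position: [0.5445, 0.0259, 0.1317]
tool_rot: [[-0.095, 0.936, 0.34], [0.995, 0.089, 0.034], [0.002, 0.342, -0.94]]
ft_force: [-0.0, -0.3, -2.0]
grip_width: 0.0547
```

```bash
python3 - <<'E'
from h import *
im,d,inf=grab('wrist','w4.png'); W=cloud(d,inf); s=env.observe()
print('bed coords TCP',bed(s['position']).round(4),np.array(s['ft_force']).round(1)); plan(unbed([.0105,.003,.0325]),Rplace)
hsv=cv2.cvtColor(im,cv2.COLOR_RGB2HSV).astype(int);H,S,V=[hsv[...,i] for i in range(3)]
m=((H<6)|(H>172))&(S>150)&np.isfinite(W[...,2])&(W[...,2]<.07)
B=(W[m]-Bo)@Rb; print('red',len(B),np.percentile(B,[3,50,97],axis=0).round(4)); tp=B[B[:,2]>.011]
print('top rect',cv2.minAreaRect((tp[:,:2]*1000).astype(np.float32)) if len(tp) else '')
m=(np.abs(W[...,2]-.012)<.003)&(np.hypot(W[...,0]-.56,W[...,1]-.056)<.16)
Q=W[m]; print('plate',cv2.minAreaRect((Q[:,:2]*1000).astype(np.float32)),len(Q))
R=np.array(s['tool_rot']);T=(W-np.array(s['position']))@R
k=(np.abs(T[...,2]+.0086)<.006)&(np.abs(T[...,0])<.022)&(T[...,1]<0)&(T[...,1]>-.07)
Q=T[k]; print('base y',np.percentile(Q[:,1],[.5]))
im2,d2,inf2=grab('side','s4.png')
E
```

```text
bed coords TCP [0.0111 0.0033 0.084 ] [ 0.6 -0.6 -3.2]
t 6.55 pos [0.5448 0.0257 0.1328] w 0.0549
shift units [-0.011 -0.019  1.288] min rows 2.0
turn units [ 0.025 -0.024  0.027]
red 1318 [[-0.0487 -0.0172  0.0012]
 [-0.0453  0.0005  0.0141]
 [-0.0409  0.0186  0.0155]]
top rect ((-44.7462158203125, 0.5475292205810547), (8.041266441345215, 38.88393783569336), 0.07596476376056671)
plate ((558.5029296875, 57.190982818603516), (168.4765167236328, 215.01438903808594), 5.390249252319336) 49936
base y [-0.04904351]
```

View pics/w4.png

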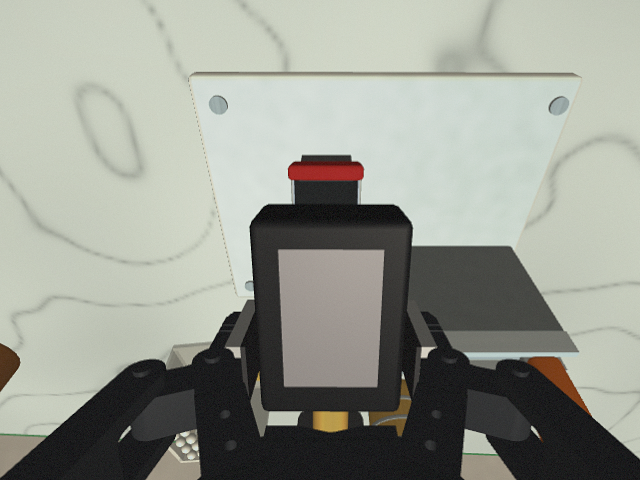

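View pics/s4.png

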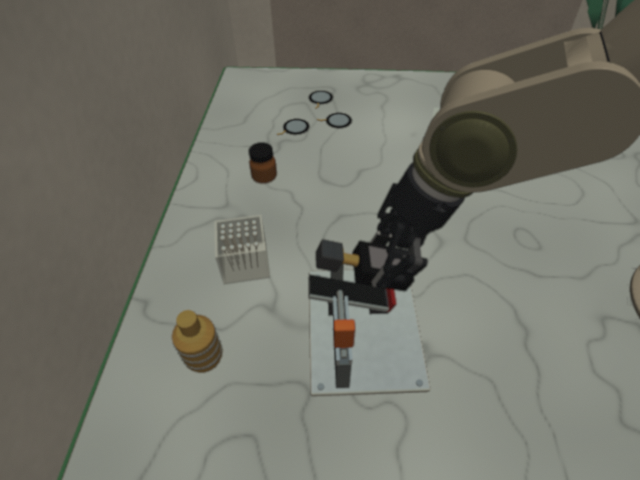

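The wrist view shows the red stop at (326,171), in line with the bottle, with its base about 3 mm uphill of the stop face. The side view shows nothing in the way. Now the descent.

Call:
{"name": "step_arm", "arguments": {
  "steps": [
    {"xyz":[0,0,0.25],"turn":[0,0,0],"gripper":-1},
    {"xyz":[0,0,0.25],"turn":[0,0,0],"gripper":-1},
    {"xyz":[0,0,0.25],"turn":[0,0,0],"gripper":-1},
    {"xyz":[0,0,0.25],"turn":[0,0,0],"gripper":-1},
    {"xyz":[0,0,0.25],"turn":[0,0,0],"gripper":-1},
    {"xyz":[0,0,0.1],"turn":[0,0,0],"gripper":-1},
    {"xyz":[0,0,0],"turn":[0,0,0],"gripper":-1},
    {"xyz":[0,0,0],"turn":[0,0,0],"gripper":-1},
    {"xyz":[0,0,0],"turn":[0,0,0],"gripper":-1}
  ]
}}

```text
time_s: 7.35
position: [0.5633, 0.0273, 0.082]
tool_rot: [[-0.095, 0.934, 0.343], [0.995, 0.089, 0.034], [0.001, 0.345, -0.939]]
ft_force: [0.0, 0.4, -2.4]
grip_width: 0.055
```

```bash
cat > st.py <<'E'
from h import *
s=env.observe(); f=np.array(s['ft_force'])
print(round(s['time_s'],2),'bed TCP',bed(s['position']).round(4),'F bed',(Rb.T@f).round(1),'w',round(s['grip_width'],4)); plan(s['position'],Rplace,s)
E
python3 st.py
```

```text
7.35 bed TCP [0.0112 0.0032 0.0299] F bed [-0.8  0.4 -2.3] w 0.055
t 7.35 pos [0.5633 0.0273 0.082 ] w 0.055
shift units [0. 0. 0.] min rows 0.0
turn units [ 0.037 -0.023  0.032]
```

Call:
{"name": "step_arm", "arguments": {
  "steps": [
    {"xyz":[0,0,0.05],"turn":[0.02,0,0],"gripper":-1},
    {"xyz":[0,0,0.05],"turn":[0.02,0,0],"gripper":-1},
    {"xyz":[0,0,0],"turn":[0,0,0],"gripper":-1},
    {"xyz":[0,0,0],"turn":[0,0,0],"gripper":-1}
  ]
}}

```text
time_s: 7.68
position: [0.5646, 0.0275, 0.078]
tool_rot: [[-0.095, 0.936, 0.34], [0.995, 0.089, 0.033], [0.001, 0.341, -0.94]]
ft_force: [-0.6, -0.6, -2.2]
grip_width: 0.055
```

Call:
{"name": "step_arm", "arguments": {
  "steps": [
    {"xyz":[0,0,0.04],"turn":[0,0,0],"gripper":-1},
    {"xyz":[0,0,0],"turn":[0,0,0],"gripper":-1},
    {"xyz":[0,0,0],"turn":[0,0,0],"gripper":-1}
  ]
}}

```text
time_s: 7.93
position: [0.5651, 0.0275, 0.077]
tool_rot: [[-0.095, 0.935, 0.34], [0.995, 0.089, 0.033], [0.001, 0.342, -0.94]]
ft_force: [-3.8, -1.0, 5.5]
grip_width: 0.0549
```

```bash
python3 st.py
```

```text
7.93 bed TCP [0.0112 0.0033 0.0246] F bed [-1.8 -0.6  6.5] w 0.0549
t 7.93 pos [0.5651 0.0275 0.077 ] w 0.0549
shift units [0. 0. 0.] min rows 0.0
turn units [ 0.001 -0.021  0.034]
```

Call:
{"name": "step_arm", "arguments": {
  "steps": [
    {"xyz":[0,0,0],"turn":[0,0,0],"gripper":0.35},
    {"xyz":[0,0,0],"turn":[0,0,0],"gripper":0.45},
    {"xyz":[0,0,0],"turn":[0,0,0],"gripper":0.65},
    {"xyz":[0,0,0],"turn":[0,0,0],"gripper":0.65},
    {"xyz":[0,0,0],"turn":[0,0,0],"gripper":0.65},
    {"xyz":[0,0,0],"turn":[0,0,0],"gripper":0.65}
  ]
}}

```text
time_s: 8.43
position: [0.5652, 0.0275, 0.0764]
tool_rot: [[-0.095, 0.936, 0.34], [0.995, 0.089, 0.033], [0.001, 0.341, -0.94]]
ft_force: [1.0, 0.2, -0.1]
grip_width: 0.0706
```

```bash
python3 - <<'E'
import st
from h import *
im,d,inf=grab('wrist','w5.png'); W=cloud(d,inf)
B=(W-Bo)@Rb
k=(np.abs(B[...,2]-.03)<.006)&(np.abs(B[...,1])<.022)&(B[...,0]>-.06)&(B[...,0]<.02)
Q=B[k]; print('base x',np.percentile(Q[:,0],[.5]),len(Q))
f=Q[(Q[:,0]>-.03)]; print('plane',np.linalg.lstsq(np.c_[f[:,:2],np.ones(len(f))],f[:,2],rcond=None)[0].round(4))
E
```

```text
8.43 bed TCP [0.0111 0.0033 0.0241] F bed [ 0.9  0.1 -0.5] w 0.0706
t 8.43 pos [0.5652 0.0275 0.0764] w 0.0706
shift units [0. 0. 0.] min rows 0.0
turn units [-0.008 -0.024  0.032]
base x [-0.03780687] 19048
plane [0.0037 0.0089 0.031 ]
```

View pics/w5.png

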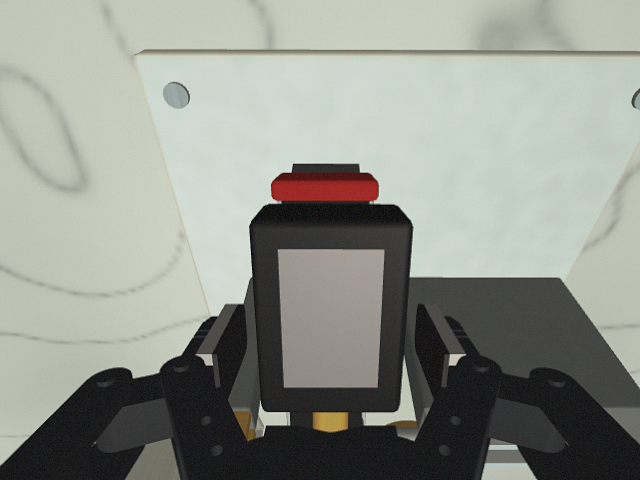

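The bottle is seated: its base is about 2.5 mm from the stop at (325,188), it lies flat, and the pads are clear. I'll retreat along the bed normal and level the tool.

Call:
{"name": "step_arm", "arguments": {
  "squeeze": 25,
  "steps": [
    {"xyz":[0,0,-0.1],"turn":[0,0,0],"gripper":0.65},
    {"xyz":[0,0,-0.3],"turn":[0,0,0],"gripper":0.65},
    {"xyz":[0,0,-0.5],"turn":[0,0,0],"gripper":0.65},
    {"xyz":[0,0,-0.6],"turn":[0,0,0],"gripper":0.65},
    {"xyz":[0,0,-0.6],"turn":[0,0,0],"gripper":0.65},
    {"xyz":[0,0,-0.6],"turn":[0,0,0],"gripper":0.65},
    {"xyz":[0,0,-0.6],"turn":[0,0,0],"gripper":0.65},
    {"xyz":[0,0,-0.6],"turn":[0,0,0],"gripper":0.65},
    {"xyz":[0,0,0],"turn":[0.87,0,0],"gripper":0.65},
    {"xyz":[0,0,0],"turn":[0.87,0,0],"gripper":0.65},
    {"xyz":[0,0,0],"turn":[0.87,0,0],"gripper":0.65},
    {"xyz":[0,0,0],"turn":[0.87,0,0],"gripper":0.65},
    {"xyz":[0,0,0],"turn":[0.88,0,0],"gripper":0.65},
    {"xyz":[0,0,0],"turn":[0,0,0],"gripper":0.65},
    {"xyz":[0,0,0],"turn":[0,0,0],"gripper":0.65}
  ]
}}

```text
time_s: 9.73
position: [0.5122, 0.0224, 0.2234]
tool_rot: [[-0.096, 0.995, 0.002], [0.995, 0.096, 0.001], [0.001, 0.002, -1.0]]
ft_force: [-0.4, 0.2, 0.5]
grip_width: 0.0705
```

```bash
cat > kn.py <<'E'
from h import *
def knob():
    for n in ['side','scene','wrist']:
        im,d,inf=grab(n); W=cloud(d,inf)
        hsv=cv2.cvtColor(im,cv2.COLOR_RGB2HSV).astype(int);H,S=hsv[...,0],hsv[...,1]
        L=(W-So)@Rs
        m=(H>=6)&(H<14)&(S>170)&(np.abs(L[...,0]-.039)<.03)&(L[...,1]>.02)&(L[...,1]<.14)&(L[...,2]>.11)
        Q=L[m]; t=Q[Q[:,2]>.151]
        print(n,len(Q),len(t), (np.percentile(t,[2,98],axis=0).round(4).tolist()) if len(t)>5 else (np.percentile(Q,[2,50,98],axis=0).round(4).tolist() if len(Q)>5 else ''))
E
python3 - <<'E'
from kn import *
knob(); plan(So+Rs@[.039,.115,.19],down(5.3))
im,d,inf=grab('wrist'); W=cloud(d,inf); B=(W-Bo)@Rb
k=(np.abs(B[...,2]-.03)<.008)&(np.abs(B[...,1])<.04)&(B[...,0]>-.06)&(B[...,0]<.12)
Q=B[k]; print('bottle top in bed',cv2.minAreaRect((Q[:,:2]*1000).astype(np.float32)),len(Q))
f=Q[(Q[:,0]>-.03)&(Q[:,0]<.03)&(abs(Q[:,1])<.02)]; print('plane',np.linalg.lstsq(np.c_[f[:,:2],np.ones(len(f))],f[:,2],rcond=None)[0].round(4))
q=Q[Q[:,0]<.03]; print('body',np.percentile(q[:,:2],[1,99],axis=0).round(4))
E
```

```text
side 457 206 [[0.0285, 0.1083, 0.1515], [0.0499, 0.1204, 0.1568]]
scene 443 130 [[0.0284, 0.1064, 0.1514], [0.0536, 0.1205, 0.1575]]
wrist 146 0 [[0.0246, 0.1109, 0.1123], [0.0253, 0.1155, 0.1205], [0.0262, 0.1189, 0.1412]]
t 9.88 pos [0.5115 0.0224 0.2234] w 0.0707
shift units [2.791 2.275 0.84 ] min rows 4.0
turn units [ 0.013 -0.011  0.037]
bottle top in bed ((30.055118560791016, -0.1916656494140625), (135.5116424560547, 79.51947784423828), 0.8740704655647278) 9330
plane [0.0025 0.0087 0.031 ]
body [[-0.0373 -0.0243]
 [ 0.0295  0.0311]]
```

Call:
{"name": "step_arm", "arguments": {
  "steps": [
    {"xyz":[0.46,0.38,0],"turn":[0,0,0],"gripper":0.65},
    {"xyz":[0.46,0.38,0],"turn":[0,0,0],"gripper":0.65},
    {"xyz":[0.46,0.38,0],"turn":[0,0,0],"gripper":0.65},
    {"xyz":[0.46,0.38,0],"turn":[0,0,0],"gripper":0.65},
    {"xyz":[0.46,0.38,0],"turn":[0,0,0],"gripper":0.65},
    {"xyz":[0.46,0.38,0],"turn":[0,0,0.03],"gripper":0.65},
    {"xyz":[0,0,0.4],"turn":[0,0,0],"gripper":0.65},
    {"xyz":[0,0,0.4],"turn":[0,0,0],"gripper":0.65},
    {"xyz":[0,0,0],"turn":[0,0,0],"gripper":0.65},
    {"xyz":[0,0,0],"turn":[0,0,0],"gripper":0.65}
  ]
}}

```text
time_s: 10.77
position: [0.5919, 0.1408, 0.1911]
tool_rot: [[-0.093, 0.996, -0.002], [0.996, 0.093, 0.001], [0.001, -0.001, -1.0]]
ft_force: [-0.7, 0.5, -0.5]
grip_width: 0.0706
```

```bash
python3 - <<'E'
from kn import *
knob(); plan(So+Rs@[.0395,.1145,.142],down(5.3))
E
```

```text
side 18 5 [[0.0485, 0.1106, 0.1166], [0.0496, 0.1193, 0.146], [0.0499, 0.1204, 0.1562]]
scene 446 132 [[0.029, 0.1059, 0.1512], [0.0536, 0.1207, 0.1579]]
wrist 2184 1529 [[0.0255, 0.1058, 0.1523], [0.0497, 0.1203, 0.1567]]
t 10.92 pos [0.5927 0.1407 0.1925] w 0.0705
shift units [ 0.026 -0.015  1.262] min rows 2.0
turn units [ 0.023 -0.011  0.003]
```

Call:
{"name": "step_arm", "arguments": {
  "squeeze": 25,
  "steps": [
    {"xyz":[0,-0.03,0.3],"turn":[0,0,0],"gripper":0.65},
    {"xyz":[0,0,0.3],"turn":[0,0,0],"gripper":0.65},
    {"xyz":[0,0,0.3],"turn":[0,0,0],"gripper":0.65},
    {"xyz":[0,0,0.3],"turn":[0,0,0],"gripper":0.65},
    {"xyz":[0,0,0.05],"turn":[0,0,0],"gripper":0.65},
    {"xyz":[0,0,0],"turn":[0,0,0],"gripper":0},
    {"xyz":[0,0,0],"turn":[0,0,0],"gripper":-0.5},
    {"xyz":[0,0,0],"turn":[0,0,0],"gripper":-1},
    {"xyz":[0,0,0],"turn":[0,0,0],"gripper":-1},
    {"xyz":[0,0,0],"turn":[0,0,0],"gripper":-1},
    {"xyz":[0,0,0],"turn":[0,0,0],"gripper":-1}
  ]
}}

```text
time_s: 11.83
position: [0.5914, 0.1409, 0.142]
tool_rot: [[-0.093, 0.996, 0.001], [0.996, 0.093, 0.001], [0.001, 0.001, -1.0]]
ft_force: [-0.8, 0.1, 4.7]
grip_width: 0.0158
```

```bash
python3 st.py; python3 -c "
from h import *
print(Rs.T@(np.array(env.observe()['position'])-So))"
```

```text
11.83 bed TCP [0.0679 0.1137 0.0732] F bed [0.9 0.1 4.7] w 0.0158
t 11.83 pos [0.5914 0.1409 0.142 ] w 0.0158
shift units [0. 0. 0.] min rows 0.0
turn units [-4.351 -0.011  0.006]
[0.03878599 0.11366194 0.14196237]
```

Call:
{"name": "step_arm", "arguments": {
  "steps": [
    {"xyz":[-0.1,0,0],"turn":[0,0,0],"gripper":-1},
    {"xyz":[-0.2,0,0],"turn":[0,0,0],"gripper":-1},
    {"xyz":[-0.2,0,0],"turn":[0,0,0],"gripper":-1},
    {"xyz":[-0.2,0,0],"turn":[0,0,0],"gripper":-1},
    {"xyz":[0,0,0],"turn":[0,0,0],"gripper":-1}
  ]
}}

```text
time_s: 12.25
position: [0.5941, 0.1118, 0.142]
tool_rot: [[-0.092, 0.996, 0.001], [0.996, 0.092, 0.001], [0.0, 0.001, -1.0]]
ft_force: [-2.2, -3.5, 6.8]
grip_width: 0.0155
```

Call:
{"name": "step_arm", "arguments": {
  "steps": [
    {"xyz":[-0.2,0,0],"turn":[0,0,0],"gripper":-1},
    {"xyz":[-0.2,0,0],"turn":[0,0,0],"gripper":-1},
    {"xyz":[-0.2,0,0],"turn":[0,0,0],"gripper":-1},
    {"xyz":[-0.2,0,0],"turn":[0,0,0],"gripper":-1},
    {"xyz":[-0.15,0,0],"turn":[0,0,0],"gripper":-1},
    {"xyz":[0,0,0],"turn":[0,0,0],"gripper":-1},
    {"xyz":[0,0,0],"turn":[0,0,0],"gripper":-1}
  ]
}}

```text
time_s: 12.83
position: [0.5975, 0.0754, 0.142]
tool_rot: [[-0.093, 0.996, 0.001], [0.996, 0.093, 0.002], [0.002, 0.001, -1.0]]
ft_force: [-1.5, 3.2, 6.5]
grip_width: 0.0154
```

```bash
python3 -c "
from h import *
s=env.observe();print(Rs.T@(np.array(s['position'])-So),Rs.T@np.array(s['ft_force']),s['grip_width'])"
```

```text
[0.03879653 0.04790432 0.14197578] [-1.14541952  3.35334705  6.46238861] 0.015417530570963497
```

Call:
{"name": "step_arm", "arguments": {
  "steps": [
    {"xyz":[-0.05,0,0],"turn":[0,0,0],"gripper":-1},
    {"xyz":[-0.04,0,0],"turn":[0,0,0],"gripper":-1},
    {"xyz":[0,0,0],"turn":[0,0,0],"gripper":-1},
    {"xyz":[0,0,0],"turn":[0,0,0],"gripper":-1},
    {"xyz":[0,0,0],"turn":[0,0,0],"gripper":-1}
  ]
}}

```text
time_s: 13.25
position: [0.5975, 0.0751, 0.142]
tool_rot: [[-0.095, 0.996, 0.001], [0.995, 0.095, 0.007], [0.007, 0.002, -1.0]]
ft_force: [-1.4, 18.5, 7.3]
grip_width: 0.0158
```

```bash
python3 -c "
from h import *
s=env.observe();print(Rs.T@(np.array(s['position'])-So),Rs.T@np.array(s['ft_force']),s['grip_width'])"
```

```text
[0.03878109 0.04760884 0.14195638] [ 0.32161173 18.56987355  7.31641196] 0.01581009500145281
```

It met a firm stop at about 66 mm of tool travel. I'll release and rise, then check.

Call:
{"name": "step_arm", "arguments": {
  "steps": [
    {"xyz":[0,0,0],"turn":[0,0,0],"gripper":-0.1},
    {"xyz":[0.06,0,0],"turn":[0,0,0],"gripper":-0.1},
    {"xyz":[0,0,0],"turn":[0,0,0],"gripper":-0.1},
    {"xyz":[0,0,0],"turn":[0,0,0],"gripper":-0.1},
    {"xyz":[0,0,-0.3],"turn":[0,0,0],"gripper":-0.1},
    {"xyz":[0,0,-0.5],"turn":[0,0,0],"gripper":-0.1},
    {"xyz":[0,0,-0.6],"turn":[0,0,0],"gripper":-0.1},
    {"xyz":[0,0,-0.6],"turn":[0,0,0],"gripper":-0.1},
    {"xyz":[0,-0.6,-0.6],"turn":[0,0,0],"gripper":-0.1},
    {"xyz":[0,-0.8,-0.2],"turn":[0,0,0],"gripper":-0.1},
    {"xyz":[0,-0.8,0],"turn":[0,0,0],"gripper":-0.1},
    {"xyz":[0,-0.8,0],"turn":[0,0,0],"gripper":-0.1},
    {"xyz":[0,-0.4,0],"turn":[0,0,0],"gripper":-0.1},
    {"xyz":[0,0,0],"turn":[0,0,0],"gripper":-0.1},
    {"xyz":[0,0,0],"turn":[0,0,0],"gripper":-0.1}
  ]
}}

```text
time_s: 14.5
position: [0.4621, 0.061, 0.2536]
tool_rot: [[-0.092, 0.996, 0.001], [0.996, 0.092, 0.001], [0.001, 0.001, -1.0]]
ft_force: [0.8, 0.2, 0.1]
grip_width: 0.0384
```

```bash
python3 - <<'E'
from kn import *
knob()
im,d,inf=grab('wrist','w6.png'); W=cloud(d,inf); B=(W-Bo)@Rb
k=(np.abs(B[...,2]-.03)<.008)&(np.abs(B[...,1])<.04)&(B[...,0]>-.06)&(B[...,0]<.03)
Q=B[k]; print('body',np.percentile(Q[:,:2],[1,99],axis=0).round(4),len(Q))
f=Q[(Q[:,0]>-.03)&(abs(Q[:,1])<.02)]; print('plane',np.linalg.lstsq(np.c_[f[:,:2],np.ones(len(f))],f[:,2],rcond=None)[0].round(4))
im,d,inf=grab('side'); cv2.imwrite('pics/s6.png',cv2.resize(im[220:420,280:460,::-1],None,fx=3,fy=3,interpolation=2))
im,d,inf=grab('scene'); cv2.imwrite('pics/c6.png',cv2.resize(im[220:360,290:470,::-1],None,fx=4,fy=4,interpolation=2))
E
```

```text
side 496 202 [[0.0268, 0.0416, 0.1511], [0.0504, 0.056, 0.1558]]
scene 427 123 [[0.0287, 0.0411, 0.1513], [0.054, 0.0555, 0.1574]]
wrist 1132 530 [[0.0249, 0.0405, 0.1518], [0.0461, 0.0549, 0.1567]]
body [[-0.0376 -0.0235]
 [ 0.0291  0.0312]] 3014
plane [0.0038 0.0094 0.031 ]
```

View pics/c6.png

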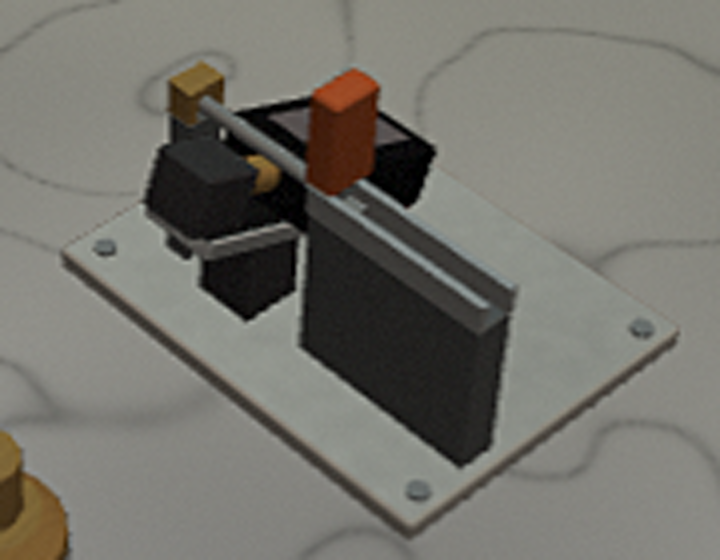

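View pics/s6.png

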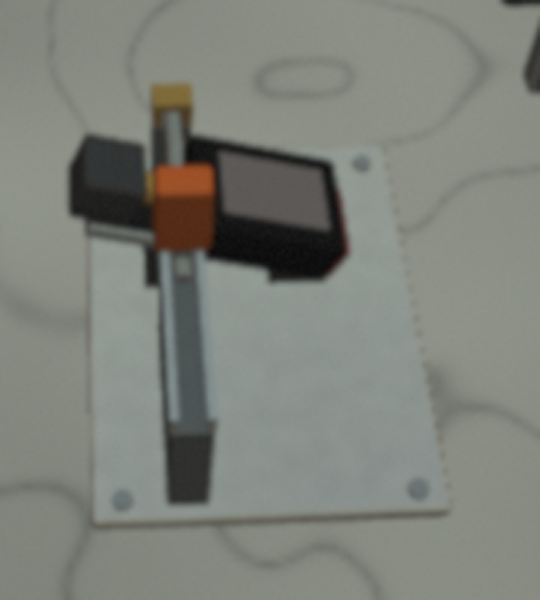

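The scene crop shows the rod across the neck into the keeper (195,100) and the handle at the track's end (345,130). The side crop shows the bottle on the bed. The measured travel of about 65.5 mm is close to the limit, so I'll push the handle once more with the open jaw.

```bash
python3 -c "
from h import *
plan(So+Rs@[.039,.046,.142],down(5.3))"
```

```text
t 14.8 pos [0.4627 0.0612 0.2528] w 0.0384
shift units [-0.011  3.396  2.767] min rows 5.0
turn units [-0.011 -0.013  0.009]
```

Call:
{"name": "step_arm", "arguments": {
  "steps": [
    {"xyz":[0,0.6,0],"turn":[0,0,0],"gripper":-0.1},
    {"xyz":[0,0.7,0],"turn":[0,0,0],"gripper":-0.1},
    {"xyz":[0,0.7,0],"turn":[0,0,0],"gripper":-0.1},
    {"xyz":[0,0.7,0],"turn":[0,0,0],"gripper":-0.1},
    {"xyz":[0,0.7,0.3],"turn":[0,0,0],"gripper":-0.1},
    {"xyz":[0,0,0.5],"turn":[0,0,0],"gripper":-0.1},
    {"xyz":[0,0,0.5],"turn":[0,0,0],"gripper":-0.1},
    {"xyz":[0,0,0.5],"turn":[0,0,0],"gripper":-0.1},
    {"xyz":[0,0,0.5],"turn":[0,0,0],"gripper":-0.1},
    {"xyz":[0,0,0.4],"turn":[0,0,0],"gripper":-0.1},
    {"xyz":[0,0,0],"turn":[0,0,0],"gripper":-0.1},
    {"xyz":[-0.1,0,0],"turn":[0,0,0],"gripper":-0.1},
    {"xyz":[-0.1,0,0],"turn":[0,0,0],"gripper":-0.1},
    {"xyz":[-0.05,0,0],"turn":[0,0,0],"gripper":-0.1},
    {"xyz":[0,0,0],"turn":[0,0,0],"gripper":-0.1},
    {"xyz":[0,0,0],"turn":[0,0,0],"gripper":-0.1}
  ]
}}

```text
time_s: 16.13
position: [0.599, 0.0642, 0.1462]
tool_rot: [[-0.093, 0.996, 0.002], [0.996, 0.093, 0.002], [0.002, 0.002, -1.0]]
ft_force: [1.5, 3.7, 0.9]
grip_width: 0.0383
```

Call:
{"name": "step_arm", "arguments": {
  "steps": [
    {"xyz":[-0.04,0,0],"turn":[0,0,0],"gripper":-0.1},
    {"xyz":[0,0,0],"turn":[0,0,0],"gripper":-0.1},
    {"xyz":[0,0,0],"turn":[0,0,0],"gripper":-0.1}
  ]
}}

```text
time_s: 16.38
position: [0.599, 0.0641, 0.1462]
tool_rot: [[-0.094, 0.996, 0.002], [0.996, 0.094, 0.004], [0.004, 0.003, -1.0]]
ft_force: [2.3, 11.4, 1.9]
grip_width: 0.0383
```

Call:
{"name": "step_arm", "arguments": {
  "steps": [
    {"xyz":[-0.04,0,0],"turn":[0,0,0],"gripper":-0.1},
    {"xyz":[0,0,0],"turn":[0,0,0],"gripper":-0.1},
    {"xyz":[0,0,0],"turn":[0,0,0],"gripper":-0.1}
  ]
}}

```text
time_s: 16.63
position: [0.599, 0.0639, 0.1462]
tool_rot: [[-0.094, 0.996, 0.002], [0.996, 0.094, 0.007], [0.006, 0.003, -1.0]]
ft_force: [3.5, 18.0, 1.9]
grip_width: 0.0386
```

The stop is firm: force rose from 3.7 to 11 to 18 N with no movement. Now I back off and retreat.

Call:
{"name": "step_arm", "arguments": {
  "steps": [
    {"xyz":[0.2,0,0],"turn":[0,0,0],"gripper":-0.1},
    {"xyz":[0.07,0,0],"turn":[0,0,0],"gripper":-0.1},
    {"xyz":[0,0,0],"turn":[0,0,0],"gripper":-0.1},
    {"xyz":[0,0,-0.3],"turn":[0,0,0],"gripper":-0.1},
    {"xyz":[0,0,-0.5],"turn":[0,0,0],"gripper":-0.1},
    {"xyz":[0,0,-0.6],"turn":[0,0,0],"gripper":-0.1},
    {"xyz":[0,0,-0.6],"turn":[0,0,0],"gripper":-0.1},
    {"xyz":[0,-0.6,-0.6],"turn":[0,0,0],"gripper":-0.1},
    {"xyz":[0,-0.8,-0.2],"turn":[0,0,0],"gripper":-0.1},
    {"xyz":[0,-0.8,0],"turn":[0,0,0],"gripper":-0.1},
    {"xyz":[0,-0.8,0],"turn":[0,0,0],"gripper":-0.1},
    {"xyz":[0,-0.4,0],"turn":[0,0,0],"gripper":-0.1},
    {"xyz":[0,0,0],"turn":[0,0,0],"gripper":-0.1},
    {"xyz":[0,0,0],"turn":[0,0,0],"gripper":-0.1}
  ]
}}

```text
time_s: 17.8
position: [0.4624, 0.0583, 0.2578]
tool_rot: [[-0.092, 0.996, 0.001], [0.996, 0.092, 0.0], [0.0, 0.001, -1.0]]
ft_force: [0.9, 0.8, -0.3]
grip_width: 0.0382
```

```bash
python3 - <<'E'
from kn import *
knob()
im,d,inf=grab('wrist'); W=cloud(d,inf); B=(W-Bo)@Rb
k=(np.abs(B[...,2]-.03)<.008)&(np.abs(B[...,1])<.04)&(B[...,0]>-.06)&(B[...,0]<.03)
Q=B[k]; print('body',np.percentile(Q[:,:2],[1,99],axis=0).round(4),len(Q))
f=Q[(Q[:,0]>-.03)&(abs(Q[:,1])<.02)]; print('plane',np.linalg.lstsq(np.c_[f[:,:2],np.ones(len(f))],f[:,2],rcond=None)[0].round(4))
z=np.load('/tmp/side1.npz'); im2,d2,_=grab('side')
for n,(x0,y0,x1,y1) in dict(flask=(165,300,230,380),box=(208,205,275,290),jar=(240,135,285,190)).items():
    print(n,np.abs(im2[y0:y1,x0:x1].astype(int)-z['im'][y0:y1,x0:x1]).mean().round(2))
print(env.observe()['ft_force'])
E
```

```text
side 498 203 [[0.0267, 0.0418, 0.1512], [0.0504, 0.056, 0.1559]]
scene 426 116 [[0.0285, 0.0408, 0.1513], [0.053, 0.0552, 0.1572]]
wrist 1129 555 [[0.025, 0.0409, 0.1519], [0.0489, 0.0547, 0.1568]]
body [[-0.0371 -0.0232]
 [ 0.029   0.0313]] 3081
plane [0.0009 0.0115 0.031 ]
flask 8.9
box 9.69
jar 7.95
[-0.13341862  0.78445945 -0.52373086]
```

```bash
python3 -c "
from h import *
print(order.close_job())"
```

```text
the job is handed in; nothing more can be done
None
```

The bottle is on the sloped bed with its cap uphill, the bolt is across its neck, and I handed the job in at about 18 s of the 54 s. No verdict was reported.

**Bottle:** The last wrist-camera check put the base 3–4 mm from the red stop. The body was about 3–4 mm off the middle line, which I chose on purpose to clear the keeper. The upper face was flat to within about 0.7°, with the surface about 1 mm higher than nominal.

**Bolt:** It met a firm stop twice. On the second push the force rose from 4 to 18 N with no movement. The camera change in handle position gives only about 65.5 mm of travel, against 68 nominal and a 64 mm limit. The firm stop suggests it is home and started slightly forward, but the camera figure alone is marginal.

**Bystanders:** I saw no movement of the flask, box or jar in the mid-run side view. The final check was a raw picture difference of 8–10 grey levels on all three, which looks like uniform noise rather than a shift. I did not measure their positions. The gripper was clear of everything at hand-in.

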